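Lock the casting mould with its T-key

ROBOT

A 6-joint arm with a two-finger parallel gripper is mounted at the origin on the work surface. World frame = base frame: x ahead of the robot, y to its left, z up, the work surface at z = 0. Lengths are in mm, angles in rad, forces in N, time in s.
With the tool pointing down it reaches from about 425 to 950 mm from the base axis. Payload 14.7 kg.
Tool frame: the origin (TCP) lies midway between the tips of the shut fingers; the grasp point (between the pads) lies 19 mm behind it (r.tcp_to_grasp is the z of the grasp point in the tool frame, in mm); z points along the fingers, y is the direction in which the jaws open and shut (so a half turn about z gives the same grasp; the last joint's range is limited). The gripper opens to 85 mm and grips with 20 to 120 N. Pads are 22 mm wide; open, the fingers measure 114 mm over their backs; the gripper's body (76 mm by 85 mm) begins 54 mm behind the grasp point. The pads swing forward as they close: fully open they stand 13 mm farther back than shut.
Start: joints at [-0.047, 0.48, 1.596, -0, 1.065, -0.047], TCP at [649.994, 0.021, 231.297] pointing down, gripper open.
Joint ranges: [-2.75, 2.75], [-0.82, 2.05], [0.23, 2.67], [-1.56, 4.7], [0.09, 2.69], [-2.92, 2.92]. Speed limits (rad/s): [1.89, 1.89, 2.39, 3.01, 3.01, 3.01].

INTERFACE

Orientations are given as [roll, pitch, yaw] about the fixed x, y, z axes, in that order (R = Rz(yaw) Ry(pitch) Rx(roll)).
In Python, from bench import get_state, eyes, workorder, r gives the robot as it stands. The module is installed in compiled form; this text tells all that it offers.
- The arm moves only by the shell command python3 -m inch 'ROWS'. ROWS is JSON, a list of rows, each a list of 3 entries, a list of its own where there are three numbers: the finger opening in mm, from 0 to 85.4, then the shift along the world's x, y, z in mm, then the turn about the world's z in rad. In form: [[grip, [dx, dy, dz], spin], ...]. A call has 1 to 8 rows; each row shifts and turns the commanded pose from where the row before left it; what a row does not reach is not made up. A row lasts 1/12 s, in which the tool goes at most 41.7 mm and 7.16 degrees, less where a joint would pass 70% of its speed; a pose out of reach is approached as far as the arm can. A call is refused whole if a number of a shift passes 41.7 or a number of a turn 0.125, either way. A call with a gripper value outside its range is refused whole. The fingers move at their own pace and stop on an object; the grip force is fixed at half the most. Time passes only in rows, so rows that do not move let the fingers close. It gives the time, the measured TCP pose, the force and the opening at its end, in the units of the state.
- get_state(): the state, without advancing time (a new reading comes with each control period).
- eyes.grab_frame(name): name is "scene" or "side" or "wrist"; returns the picture (420x560x3 uint8, red, green, blue); there is no depth.
- eyes.calibration(name): a dict with "mtx" (3x3 intrinsics, pixels), "D" ([k1, k2, p1, p2, k3] as OpenCV has them; the pictures are not rectified), "rvec" (rotation vector, rad) and "tvec" (3), from world to camera coordinates, as OpenCV has them. Camera axes: x right, y down, z forward; pixel columns grow to the right and rows downward; lengths in mm; the calibration is good to about 2 mm. A picture is of the moment at which its call begins: read the wrist's pose just before it. calibration takes no time and is no camera call; for the wrist camera it gives the pose at the moment of the call.
- workorder.close_job(): hands the job in, once; it reports no verdict.
Trained networks look in the newest picture that a camera, given by its name, has taken for a name from the list of things; names that differ only in an ending like _2 or _b are one class to them, and where a whole thing is asked for, a point or a joint stands for the part that bears it (a point fixed in the world has none). Each returns a list of dicts, best first, with "conf" (0 to 1); they miss things now and then, are a little off and sometimes report something else, mostly with a low value. They report only what shows in the picture. A call takes as long as a camera call.
- eyes.find_in(label, camera): "rect" ([left, top, right, bottom] in pixels, round what is visible of it).
- eyes.masks_of(label, camera): "region" (420x560 bool, what is visible of it) and "rect" ([left, top, right, bottom] in pixels, round what is visible of it).
The state is a dict: "time": time; "joint_pos": joint angles; "joint_velocities": joint speeds; "tau": joint torques, N m; "eef_pos": TCP position; "eef_rot": TCP orientation; "wrist_force": force on the tool from outside, world axes, zero at the start; "ft_torque": the same for the moment, N m; "gripper_width": finger opening in mm.
Only numpy, scipy, OpenCV 4.12 (cv2) and the standard library are available. Lean on these libraries where they do the work, as an engineer would, in place of code of your own. Each camera call takes 0.05 s, during which the arm holds its last target.

TASK

Press the casting mould's half-open lid down until it is shut. Then take the T-key (the one with the flat bar grip) from the wooden rack, put its head lengthwise through the slot in the lid until its collar rests on the lid, and give it a quarter turn, either way, so that it locks. Let go of it, and leave the round plug in the rack and everything else where they are.

Things in the scene. Friction and masses are not known exactly. Their poses are not given: they have to be found in the camera images.
- key_grip (a point): Centre of the bar grip of the loose upright steel T-key (79 mm tall, about 120 g). The bar is 36 mm long along this point's x, 14 mm thick along its y (grasp across the thickness, from above), and reaches from 25 mm below to 15 mm above this point. z is up. The underside of its round collar (30 mm diameter, 5 mm thick, right under the bar) is 30 mm below this point. It starts with the collar on the rack's top.
- key_head (a point): Centre of the T-key's head: 36 mm long along x (the same way as the bar), 11 mm wide, 8 mm high, with a narrower 4 mm nose under it. It is 56 mm straight below the centre of the bar grip; a round shank, 10 mm in diameter and 22 mm long, joins it to the collar. Hidden in the rack at the start.
- slot (a point): Centre of the mould's slot at the shut lid's top face (44 mm above the table); fixed to the mould. The slot is 42 mm long along this point's y, 15 mm wide along its x; z is up. It goes through the 10 mm lid and, with the lid shut, an 8 mm ledge of the mould right below (44 x 16 mm there).
- mould: Aluminium casting mould, screwed to the table; origin at the centre of its underside. 150 mm along x, 140 mm along y, 34 mm high without the lid. The slot is 35 mm from its middle towards the front (-x). Under the slotted ledge is a hollow 20 mm deep, open at the front, where the T-head turns freely when the collar is down; it has 4 mm of play under the ledge.
- mould_lid (a joint): Hinge angle of the mould's lid, rad: 0 = shut (a hard stop), growing as the lid's front edge rises; starts at 0.45 to 0.9. The lid (white plastic, 150 x 140 x 10 mm) stays where it is left by friction (0.35 N m) and has no spring or handle: push it down from above.
- lid_hinge (a point): Middle of the lid's hinge line, at the far (+x) edge of the mould, 34 mm above the table, on the lid's underside plane; the hinge line runs along the slot point's y, 110 mm from the slot centre. This point turns with the lid.
- rack: Fixed wooden rack, 150 mm along x, 50 mm along y, 40 mm high; origin at the centre of its underside. Two slots (44 mm along x, 18 mm along y), at 40 mm either side of the middle along x. One holds the T-key, its bar along the rack's x within 0.1 rad or so, the other the plug.
- plug_mid (a point): Half-way up the steel vent plug with a round knob (26 mm in diameter), standing in the rack's other slot; leave it. Its top is 29 mm above this point.
- cup: Bystander, leave it: white mixing cup, 85 mm tall, 72 mm wide. Origin at its underside or lower face.
- hardener: Bystander, leave it: white bottle, 130 mm tall, 56 mm wide. Origin at its underside or lower face.
- pigment: Bystander, leave it: small white bottle, 70 mm tall, 34 mm wide. Origin at its underside or lower face.
- brush: Bystander, leave it: brush lying flat. Origin at its underside or lower face.
- resin: Bystander, leave it: large white bottle with black cap, 220 mm tall, 84 mm wide. Origin at its underside or lower face.
- casting: Bystander, leave it: flat amber resin casting, 85 x 30 x 12 mm. Origin at its underside or lower face.
- spatula: Bystander, leave it: spatula lying flat. Origin at its underside or lower face.

How it is judged (in metres and radians):
On the way, in this order (a step that is already met when the one before it is completed fails the run):
1. the lid is pressed shut (within 0.03 rad) (value of joint mould_lid below 0.03 rad), for 0.2 s.
2. the T-key is put through the slot lengthwise, its collar within 5 mm of the lid (z of key_grip in the frame of slot below 0.035 m and horizontal distance between key_grip and slot below 0.008 m and angle between the x axis of key_grip and the y axis of slot, either way round below 0.5 rad and value of joint mould_lid below 0.03 rad), for 0.05 s.
At the end, for the whole second after the job is handed in: The lid is shut (within 0.03 rad); the T-key stands upright in the slot (centre within 8 mm, tilt under 0.1 rad), its collar on the lid (within 3 mm), turned across the slot (its bar within 0.4 rad of square to the slot), at rest (value of joint mould_lid below 0.03 rad and z of key_grip in the frame of slot between 0.026 and 0.033 m and horizontal distance between key_grip and slot below 0.008 m and angle between the x axis of key_grip and the x axis of slot, either way round below 0.4 rad and angle between key_grip's own z axis and vertical below 0.1 rad and linear speed of key below 0.02 m/s); the robot touches nothing.
It fails at once if the plug or another bystander is moved by more than 40 mm (distance of any of plug_mid, cup, hardener, pigment, brush, resin, casting, spatula from where it was at the start of the episode above 0.04 m).
It also fails if it takes over 61 s, if anything falls off the work surface, if the arm or the gripper's body presses on something with over 40 N, if the wrist force passes 120 N, or if a joint passes its speed limit or range.

## Working session

There is one attempt and no reset: what is moved stays moved. The work goes in short steps, Python scripts to look and compute and a shell command to move; the robot and the scene stay as the last step left them, time stands still between calls to the robot, and variables do not carry over. Pictures are saved under pics/ and viewed, and the job is handed in when it is done.

```bash
mkdir -p pics
cat > h.py <<'E'
import cv2,numpy as np
from bench import get_state, eyes, workorder, r
def snap(cam,fn):
    im=eyes.grab_frame(cam); cv2.imwrite('pics/'+fn,im[:,:,::-1]); return im
E
python3 - <<'E'
from h import *
for c in ("scene","side","wrist"):
    snap(c,c+'0.png'); k=eyes.calibration(c); print(c,{a:np.round(b,3).tolist() for a,b in k.items()})
s=get_state(); print(s['time'],s['eef_pos'],s['eef_rot'],s['gripper_width'],s['wrist_force'])
E
```

```text
scene {'mtx': [[405.882, 0.0, 284.084], [0.0, 405.882, 211.368], [0.0, 0.0, 1.0]], 'D': [-0.117, 0.0, 0.0, 0.0, 0.0], 'rvec': [0.948, 2.701, -0.787], 'tvec': [438.562, -276.466, 1230.437]}
side {'mtx': [[395.792, 0.0, 289.751], [0.0, 395.792, 208.502], [0.0, 0.0, 1.0]], 'D': [-0.003, 0.0, 0.0, 0.0, 0.0], 'rvec': [0.599, -2.708, 1.11], 'tvec': [532.213, 220.826, 934.752]}
wrist {'mtx': [[370.359, 0.0, 280.686], [0.0, 370.359, 208.989], [0.0, 0.0, 1.0]], 'D': [-0.079, 0.0, 0.0, 0.0, 0.0], 'rvec': [-2.874, 0.001, 0.0], 'tvec': [-649.63, -33.602, 377.635]}
0.15 [6.49701767e+02 5.86098355e-02 2.30828715e+02] [-3.14067722e+00 -5.96441610e-05  1.57082444e+00] 85.57199804184383 [-0.33896378 -0.04988146 -0.15000385]
```

View pics/scene0.png

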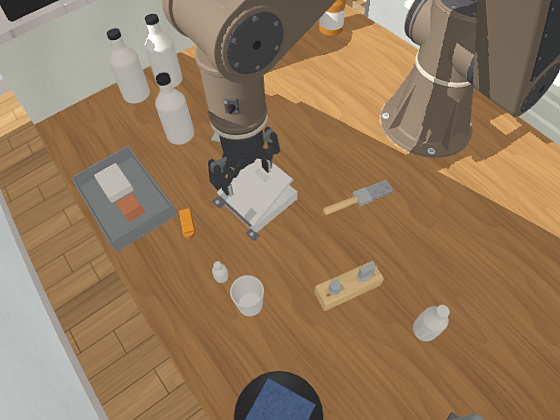

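View pics/side0.png

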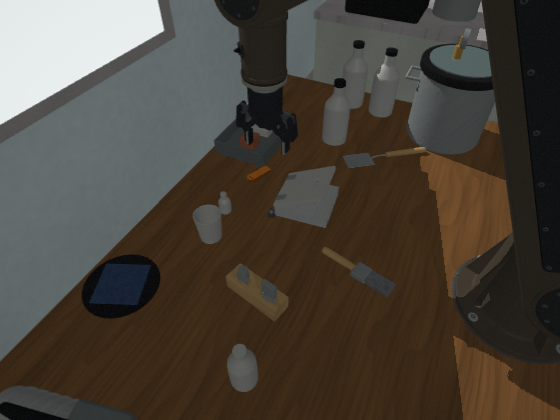

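View pics/wrist0.png

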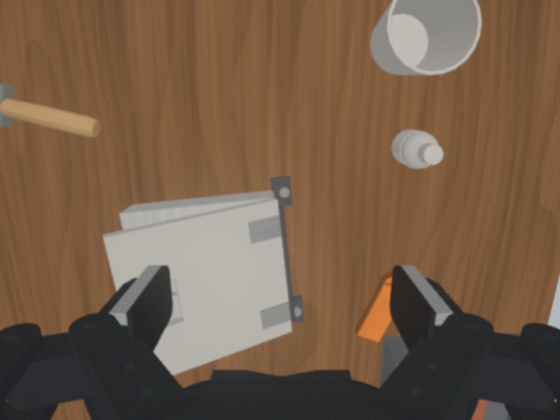

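```bash
cat >> h.py <<'E'
def K(cam):
    k=eyes.calibration(cam); R,_=cv2.Rodrigues(np.array(k['rvec'],float)); return np.array(k['mtx'],float),np.array(k['D'],float),R,np.array(k['tvec'],float).ravel()
def ray(cam,uv,cal=None):
    M,D,R,t=cal or K(cam); n=cv2.undistortPoints(np.array(uv,float).reshape(-1,1,2),M,D).reshape(-1,2)
    d=np.c_[n,np.ones(len(n))]@R; return -R.T@t,d/np.linalg.norm(d,axis=1)[:,None]
def onplane(cam,uv,z,cal=None):
    o,d=ray(cam,uv,cal); return o+d*((z-o[2])/d[:,2])[:,None]
def tri(rays):
    A=np.zeros((3,3));b=np.zeros(3)
    for o,d in rays:
        P=np.eye(3)-np.outer(d,d);A+=P;b+=P@o
    p=np.linalg.solve(A,b); return p,[float(np.linalg.norm((np.eye(3)-np.outer(d,d))@(p-o))) for o,d in rays]
def proj(cam,X,cal=None):
    M,D,R,t=cal or K(cam); return cv2.projectPoints(np.array(X,float).reshape(-1,1,3),cv2.Rodrigues(R)[0],t,M,D)[0].reshape(-1,2)
E
python3 - <<'E'
from h import *
s=None
for c in ("scene","side"):
    for l in ("key_grip","plug_mid","rack","mould_lid","mould"):
        d=eyes.find_in(l,c); print(c,l,[(np.round(x['rect']).tolist(),round(x['conf'],2)) for x in d[:2]])
for c in ("wrist",):
    for l in ("mould_lid","mould"):
        d=eyes.find_in(l,c); print(c,l,[(np.round(x['rect']).tolist(),round(x['conf'],2)) for x in d[:2]])
# mould rough
print('lugs',onplane('wrist',[(282,190),(297,310)],10).round(1).tolist())
print('base corner, z34',onplane('wrist',[(122,210),(272,192)],34).round(1).tolist())
print(get_state()['time'])
im=cv2.imread('pics/scene0.png'); cv2.imwrite('pics/scene0z.png',cv2.resize(im[150:350,170:450],None,fx=2.8,fy=2.8,interpolation=2))
im=cv2.imread('pics/side0.png'); cv2.imwrite('pics/side0z.png',cv2.resize(im[150:350,180:420],None,fx=3,fy=3,interpolation=2))
E
```

```text
scene key_grip [([359.0, 265.0, 378.0, 282.0], 0.57), ([315.0, 268.0, 384.0, 310.0], 0.19)]
scene plug_mid [([330.0, 281.0, 341.0, 294.0], 0.64)]
scene rack [([317.0, 269.0, 385.0, 310.0], 0.66)]
scene mould_lid [([216.0, 156.0, 295.0, 228.0], 0.76)]
scene mould [([215.0, 158.0, 302.0, 242.0], 0.79)]
side key_grip [([260.0, 280.0, 275.0, 306.0], 0.74)]
side plug_mid [([240.0, 266.0, 251.0, 283.0], 0.52)]
side rack [([226.0, 266.0, 286.0, 320.0], 0.68)]
side mould_lid [([273.0, 168.0, 337.0, 206.0], 0.98)]
side mould [([267.0, 166.0, 337.0, 230.0], 0.58)]
wrist mould_lid [([104.0, 199.0, 292.0, 375.0], 0.86)]
wrist mould []
lugs [[651.5, -12.8, 10.0], [668.1, -148.6, 10.0]]
base corner, z34 [[496.9, -26.9, 34.0], [642.0, -9.4, 34.0]]
0.75
```

View pics/scene0z.png

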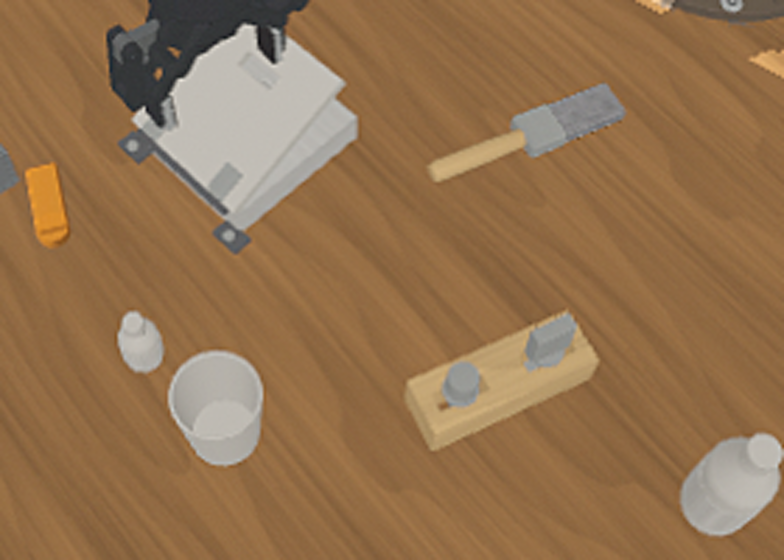

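View pics/side0z.png

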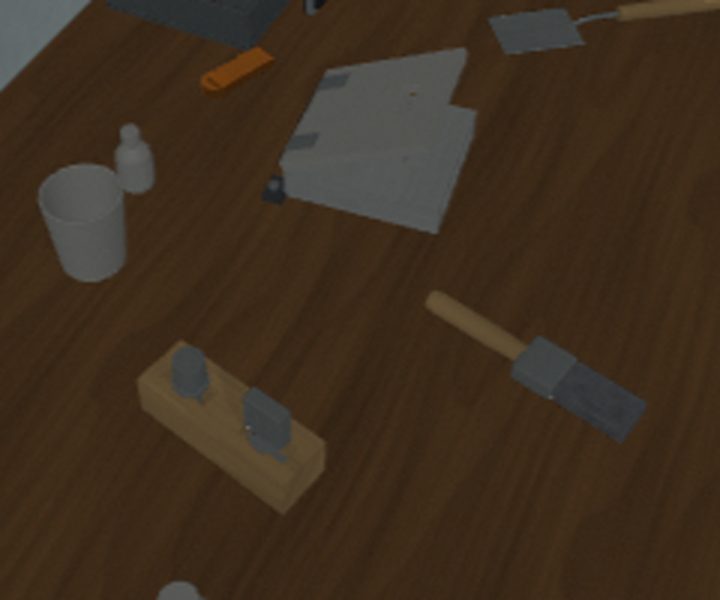

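Run:
```python
from h import *
def T(a,b):
    r1=ray('scene',[a]);r2=ray('side',[b]); p,e=tri([(r1[0],r1[1][0]),(r2[0],r2[1][0])]); return p.round(1).tolist(),np.round(e,1).tolist()
sc=lambda x,y:(170+x/2.8,150+y/2.8); sd=lambda x,y:(180+x/3,150+y/3)
print('key bbox c',T((368.5,273.5),(267.5,293)))
print('plug bbox c',T((335.5,287.5),(245.5,274.5)))
# bar top end nearest robot / far, scene z: near-robot end (574,320), other end (530,347)
print('bar top end A (robot side)',T(sc(573,316),sd(289,420)))
print('bar top end B',T(sc(528,345),sd(247,392)))
# rack top corners: far end scene left (406,383)
print('rack corner',T(sc(433,428),sd(138,388)))
print('rack near corner',T(sc(598,360),sd(283,492)))
print('lidcorner front-right', T(sc(345,83),sd(450,106)))
print('lid front corner left', [ (lambda r1,r2: tri([(r1[0],r1[1][0]),(r2[0],r2[1][0])]))(ray('wrist',[(106,237)]),ray('side',[sd(467,48)]))])
```

```text
key bbox c ([522.2, 257.5, 57.8], [0.2, 0.2])
plug bbox c ([596.5, 230.1, 45.0], [2.4, 2.4])
bar top end A (robot side) ([502.1, 252.3, 76.6], [0.8, 0.8])
bar top end B ([543.5, 243.8, 71.4], [2.1, 2.1])
rack corner ([637.2, 244.3, 27.3], [4.5, 4.5])
rack near corner ([492.6, 283.6, 30.9], [0.6, 0.6])
lidcorner front-right ([505.9, -34.1, 126.2], [21.4, 21.4])
lid front corner left [(array([514.84625695, -35.58466183, 175.31693878]), [39.81357034029947, 39.81357034029955])]
```

Run:
```python
from h import *
sc=lambda x,y:(170+x/2.8,150+y/2.8); sd=lambda x,y:(180+x/3,150+y/3)
R=[ray('wrist',[(106,237)]),ray('side',[sd(448,104)]),ray('scene',[sc(345,83)])]
R=[(o,d[0]) for o,d in R]
print(tri(R),tri([R[0],R[2]]),tri([R[0],R[1]]))
```

```text
(array([511.63920213, -30.54433792, 124.61539427]), [12.3082032362219, 27.31773998519086, 15.873236038083839]) (array([500.05434332, -38.187965  ,  80.33217456]), [0.7450128193625103, 0.745012819362636]) (array([509.88476014, -36.59361666, 129.72807963]), [19.614444499639987, 19.614444499639895])
```

```bash
python3 -m inch '[[0,[-15,-18,-5],0],[0,[-18,-23,-10],0],[0,[-18,-23,-15],0],[0,[-18,-23,-20],0],[0,[0,0,-15],0],[0,[0,0,-10],0]]'; python3 -c "
from h import *
snap('side','side1.png');snap('scene','scene1.png');snap('wrist','wrist1.png')
a=[cv2.imread('pics/%s1.png'%c) for c in('side','scene','wrist')]
cv2.imwrite('pics/c1.png',np.hstack([cv2.resize(a[0][120:270,200:380],(400,333)),cv2.resize(a[2],(400,333))]))"
```

```text
time: 1.25
eef_pos: [579.7, -88.0, 155.1]
eef_rot: [-3.14, -0.0, 1.569]
wrist_force: [1.1, -0.2, 0.7]
gripper_width: 12.5
```

View pics/c1.png

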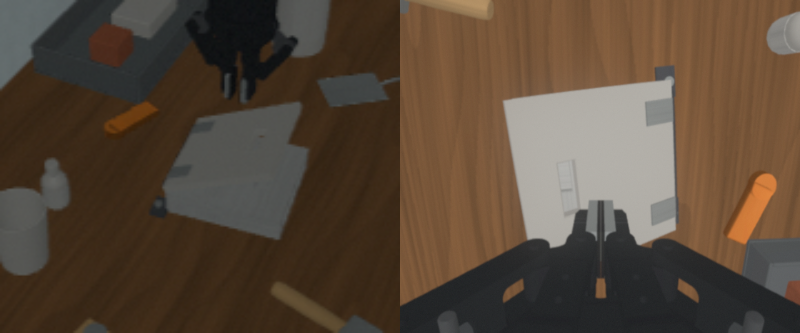

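The wrist view shows the open lid with the slot left of the closed fingers, which stand over the lid between slot and hinge. Descending.

```bash
python3 -m inch '[[0,[0,0,-15],0],[0,[0,0,-15],0],[0,[0,0,-15],0],[0,[0,0,-12],0],[0,[0,0,-12],0],[0,[0,0,-12],0],[0,[0,0,-10],0],[0,[0,0,-8],0]]'
```

```text
time: 2.07
eef_pos: [580.9, -86.8, 56.4]
eef_rot: [-3.141, -0.0, 1.571]
wrist_force: [-1.7, -0.2, 3.3]
gripper_width: 0.1
```

```bash
python3 -m inch '[[0,[0,0,-4],0],[0,[0,0,-4],0],[0,[0,0,-2],0],[0,[0,0,-1],0]]'
```

```text
time: 2.4
eef_pos: [580.9, -87.0, 46.2]
eef_rot: [-3.141, -0.0, 1.571]
wrist_force: [-2.2, -0.1, 3.5]
gripper_width: -0.1
```

```bash
python3 -m inch '[[0,[0,0,-1],0],[0,[0,0,-1],0],[0,[0,0,-1],0],[0,[0,0,0],0],[0,[0,0,0],0]]'
```

```text
time: 2.82
eef_pos: [581.2, -87.0, 43.9]
eef_rot: [3.141, 0.0, 1.571]
wrist_force: [-4.2, 0.4, 11.2]
gripper_width: -0.1
```

```bash
python3 -m inch '[[0,[0,0,-1],0],[0,[0,0,0],0],[0,[0,0,0],0],[0,[0,0,8],0],[0,[-6,-8,25],0],[0,[-12,-18,38],0],[0,[-12,-20,38],0],[0,[-8,-16,30],0]]'; python3 -m inch '[[40,[0,0,20],0],[40,[0,0,0],0]]'; python3 -c "
from h import *
s=get_state();print(s['eef_pos'],s['joint_velocities'].round(3))
snap('wrist','wrist2.png');print(ray('wrist',[(280,209)]))
np.save('cal2.npy',np.array([0]))
d=eyes.masks_of('mould_lid','wrist');print([(x['rect'],x['conf']) for x in d])
snap('side','side2.png')
a=cv2.imread('pics/side2.png');cv2.imwrite('pics/side2z.png',cv2.resize(a[120:270,200:380],None,fx=3,fy=3))"
```

```text
time: 3.48
eef_pos: [544.0, -147.6, 179.3]
eef_rot: [3.14, 0.0, 1.571]
wrist_force: [1.1, -0.6, 0.6]
gripper_width: 0.2
time: 3.65
eef_pos: [546.5, -148.5, 201.8]
eef_rot: [3.134, 0.002, 1.569]
wrist_force: [0.6, -0.8, 0.8]
gripper_width: 23.3
[ 546.45765786 -148.51882084  201.79836803] [ 0.018  0.054  0.044  0.003 -0.075  0.008]
(array([545.10398796, -80.36863389, 341.60524229]), array([[ 0.00330797, -0.2663819 , -0.96386189]]))
[([208.4, 23.1, 408.7, 216.7], 0.86)]
```

View pics/wrist2.png

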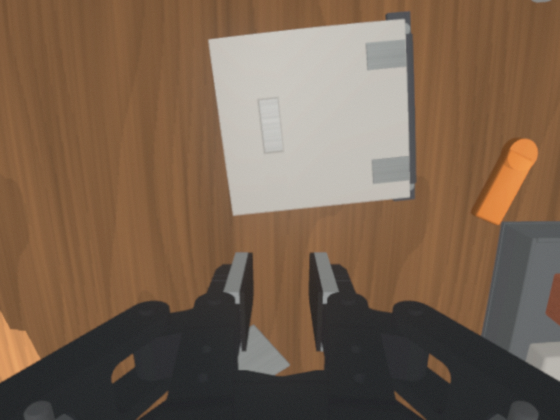

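View pics/side2z.png

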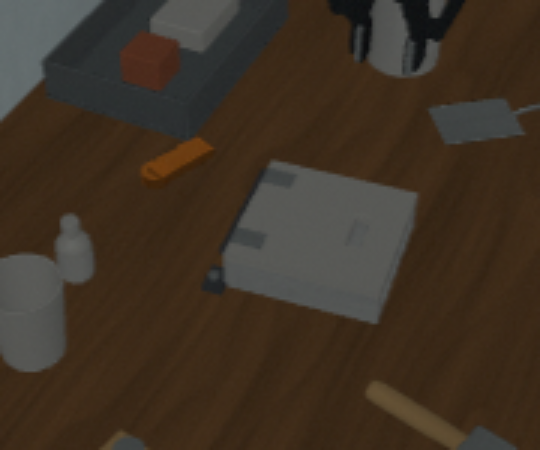

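```bash
cat >> h.py <<'E'
def save(name,cam='wrist'):
    cal=K(cam); s=get_state(); im=snap(cam,name+'.png')
    import pickle; pickle.dump((cal,s),open(name+'.pkl','wb')); return im
def load(name):
    import pickle; cal,s=pickle.load(open(name+'.pkl','rb')); return cv2.imread('pics/%s.png'%name),cal,s
E
python3 - <<'E'
from h import *
im=save('w3'); s=get_state(); print(s['time'],s['eef_pos'],s['eef_rot'])
cv2.imwrite('pics/w3z.png',cv2.resize(im[80:170,230:320,::-1],None,fx=6,fy=6,interpolation=2))
for l in ('hardener','spatula','cup'):
  a=[]
  for c in ('scene','side'):
    d=eyes.find_in(l,c); print(l,c,[(x['rect'],x['conf']) for x in d[:2]]); q=d[0]['rect']; a.append((ray(c,[((q[0]+q[2])/2,(q[1]+q[3])/2)])))
  print(tri([(o,d[0]) for o,d in a]))
E
```

```text
3.85 [ 544.06469007 -146.46637538  196.27094645] [-3.14082607e+00 -3.21036578e-04  1.57099848e+00]
hardener scene [([410.8, 303.8, 448.4, 342.7], 0.74)]
hardener side [([228.8, 341.7, 256.5, 395.1], 0.79)]
(array([493.72082512, 422.72929026,  41.64813829]), [0.2986832593036832, 0.2986832593036594])
spatula scene [([214.6, 122.6, 233.9, 141.4], 0.84)]
spatula side [([343.6, 146.6, 426.7, 168.3], 0.7), ([269.7, 173.0, 339.6, 229.3], 0.58)]
(array([ 448.91937219, -467.90131454,  -84.67137088]), [33.348174843349376, 33.348174843349305])
cup scene [([215.9, 149.7, 293.8, 230.1], 0.28)]
cup side [([194.0, 205.6, 220.1, 242.3], 0.69)]
(array([675.45131776, 138.51215007, 231.36283151]), [101.61397508648946, 101.61397508648956])
```

View pics/w3z.png

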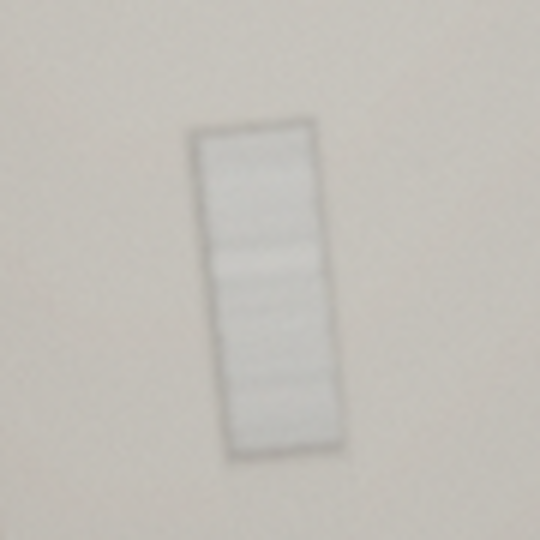

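Run:
```python
from h import *
im,cal,s=load('w3')
c=[(230+x/6-.42,80+y/6-.42) for x,y in [(194,131),(314,121),(343,447),(229,458)]]
P=onplane('',c,44,cal); print(P.round(1).tolist(),P.mean(0).round(2))
print([np.linalg.norm(P[i]-P[(i+1)%4]).round(1) for i in range(4)], [np.arctan2(*(P[i]-P[j])[[1,0]]).round(3) for i,j in ((0,3),(1,2),(1,0),(2,3))])
g=cv2.cvtColor(im,6)
d=eyes.masks_of('mould_lid','wrist')
m=d[0]['region'].astype(np.uint8)
hull=cv2.convexHull(max(cv2.findContours(m,0,1)[0],key=len)); rect=cv2.minAreaRect(hull);b=cv2.boxPoints(rect);print(b)
Q=onplane('',b,44,cal);print(Q.round(1).tolist(),Q.mean(0))
z=im[20:220,200:420];cv2.imwrite('pics/w3l.png',cv2.resize(z,None,fx=2.7,fy=2.7,interpolation=2))
```

```text
[[530.2, -74.7, 44.0], [545.6, -73.4, 44.0], [549.4, -115.3, 44.0], [534.3, -116.7, 44.0]] [539.88 -95.04  44.  ]
[np.float64(15.4), np.float64(42.0), np.float64(15.2), np.float64(42.3)] [np.float64(1.669), np.float64(1.662), np.float64(0.079), np.float64(0.095)]
[[211.80016   37.0567  ]
 [409.09177   19.968422]
 [424.8573   201.98874 ]
 [227.5657   219.07703 ]]
[[493.3, -27.5, 44.0], [640.4, -14.5, 44.0], [664.6, -154.6, 44.0], [500.3, -169.2, 44.0]] [574.6476784  -91.46908353  44.        ]
```

View pics/w3l.png

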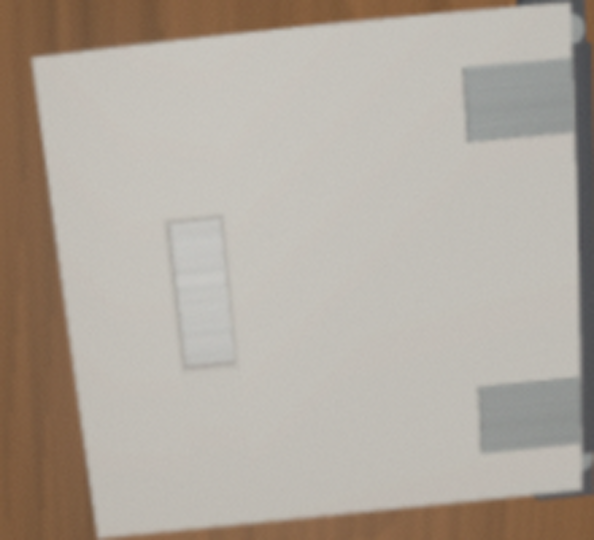

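```bash
python3 - <<'E'
from h import *
im,cal,s=load('w3')
c=[(200+x/2.7-.3,20+y/2.7-.3) for x,y in [(32,58),(572,3),(583,489),(99,538)]]
P=onplane('',c,44,cal);print(P.round(1).tolist(),P.mean(0),[np.linalg.norm(P[i]-P[(i+1)%4]).round(1) for i in range(4)],[np.arctan2(*(P[i]-P[j])[[1,0]]).round(3) for i,j in ((0,3),(1,2),(1,0),(2,3))])
E
python3 -m inch '[[85,[5,4,0],0.12],[85,[5,4,0],0.12],[85,[5,4,0],0.12],[85,[5,4,0],0.12],[85,[5,4,0],0.12],[85,[5,4,0],0.12],[85,[5,2,0],0.12],[85,[5,2,0],0.12]]';python3 -m inch '[[85,[0,0,0],0.12],[85,[0,0,0],0],[85,[0,0,0],0]]'
python3 - <<'E'
from h import *
im=save('w4'); s=get_state(); print(s['time'],s['eef_pos'],s['eef_rot'],s['joint_pos'])
E
```

```text
[[493.0, -30.4, 44.0], [642.3, -15.0, 44.0], [656.6, -153.6, 44.0], [507.7, -169.1, 44.0]] [574.90153766 -92.06116628  44.        ] [np.float64(150.1), np.float64(139.3), np.float64(149.8), np.float64(139.5)] [np.float64(1.676), np.float64(1.674), np.float64(0.103), np.float64(0.104)]
time: 4.87
eef_pos: [584.6, -118.5, 196.8]
eef_rot: [-3.141, -0.0, 2.537]
wrist_force: [0.1, -0.5, -0.3]
gripper_width: 84.9
time: 5.12
eef_pos: [584.2, -118.7, 196.8]
eef_rot: [-3.141, -0.0, 2.647]
wrist_force: [-0.2, -0.3, 0.5]
gripper_width: 84.8
5.1667 [ 584.19139031 -118.79749377  196.83654255] [-3.14149570e+00 -3.40269469e-04  2.64620453e+00] [-2.51458989e-01  4.42003506e-01  1.75940241e+00 -1.47299513e-05
  9.40540345e-01 -1.32685853e+00]
```

View pics/w4.png

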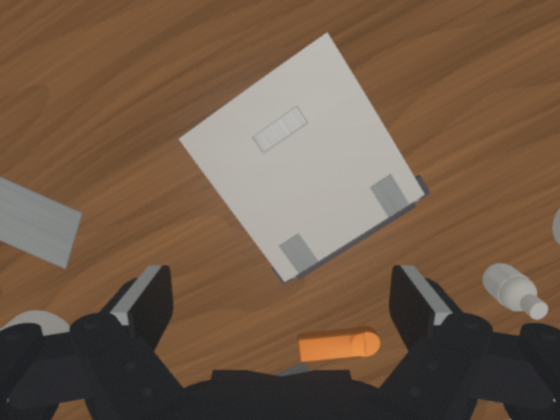

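Run:
```python
from h import *
im,cal,s=load('w4')
cv2.imwrite('pics/w4z.png',np.hstack([cv2.resize(im[80:180,230:330],(600,600),interpolation=2)]))
cv2.imwrite('pics/w4l.png',cv2.resize(im[20:295,170:440],None,fx=2.1,fy=2.1,interpolation=2))
```

```text
(no output)
```

View pics/w4z.png

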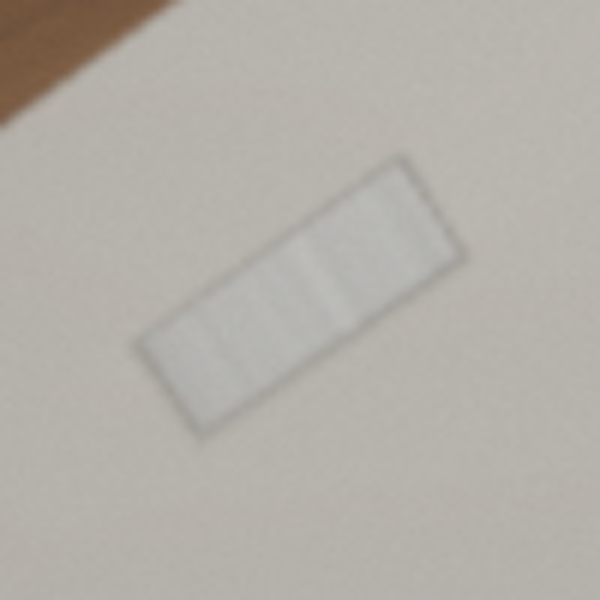

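View pics/w4l.png

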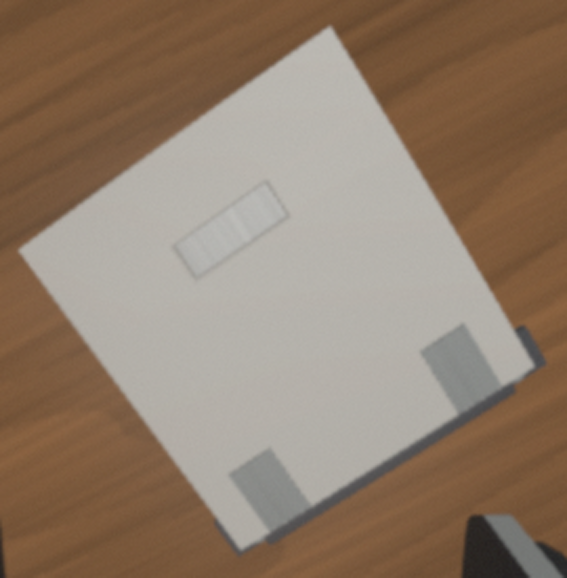

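Run:
```python
from h import *
def go(n,c,yaw,L):
    im,cal,s=load(n); P=onplane('',c,44,cal); m=P.mean(0)
    print(n,P.round(1).tolist(),m.round(2),[np.linalg.norm(P[i]-P[(i+1)%4]).round(1) for i in range(4)],[np.arctan2(*(P[i]-P[j])[[1,0]]).round(3) for i,j in ((0,3),(1,2),(1,0),(2,3))])
    return m[:2],s['eef_rot'][2]
a=go('w3',[(230+x/6-.42,80+y/6-.42) for x,y in [(194,131),(314,121),(343,447),(229,458)]],0,0)
b=go('w4',[(230+x/6-.42,80+y/6-.42) for x,y in [(402,156),(465,259),(202,437),(138,344)]],0,0)
c=go('w4',[(170+x/2.1-.3,20+y/2.1-.3) for x,y in [(331,26),(536,368),(241,551),(20,249)]],0,0)
R=lambda t:np.array([[np.cos(t),-np.sin(t)],[np.sin(t),np.cos(t)]])
A=np.block([[np.eye(2),R(a[1])],[np.eye(2),R(b[1])]])
print(np.linalg.solve(A,np.r_[a[0],b[0]]))
A2=(R(.103)@[-35,0]);print(A2)
print(np.linalg.solve(A,np.r_[[574.9,-92.06]+A2,c[0]+A2]))
```

```text
w3 [[530.2, -74.7, 44.0], [545.6, -73.4, 44.0], [549.4, -115.3, 44.0], [534.3, -116.7, 44.0]] [539.88 -95.04  44.  ] [np.float64(15.4), np.float64(42.0), np.float64(15.2), np.float64(42.3)] [np.float64(1.669), np.float64(1.662), np.float64(0.079), np.float64(0.095)]
w4 [[529.6, -75.1, 44.0], [545.0, -74.0, 44.0], [549.0, -115.3, 44.0], [534.4, -116.7, 44.0]] [539.5  -95.26  44.  ] [np.float64(15.4), np.float64(41.5), np.float64(14.7), np.float64(41.9)] [np.float64(1.684), np.float64(1.667), np.float64(0.073), np.float64(0.1)]
w4 [[493.1, -29.9, 44.0], [642.7, -14.5, 44.0], [656.6, -153.8, 44.0], [507.4, -168.3, 44.0]] [574.93 -91.62  44.  ] [np.float64(150.4), np.float64(140.1), np.float64(149.9), np.float64(139.1)] [np.float64(1.674), np.float64(1.67), np.float64(0.103), np.float64(0.097)]
[ 5.39870888e+02 -9.54680846e+01  4.26711710e-01 -5.06281715e-03]
[-34.81450658  -3.59862914]
[ 5.39732778e+02 -9.54195441e+01 -2.39044048e-01 -3.52743644e-01]
```

```bash
python3 -m inch '[[85,[0,20,5],0],[85,[0,40,10],0],[85,[-2,40,0],0],[85,[-3,40,0],0],[85,[-3,40,0],0],[85,[-3,40,0],0],[85,[-3,40,0],0],[85,[-3,40,0],0]]';python3 -m inch '[[85,[0,30,0],0],[85,[0,15,0],0],[85,[0,0,0],0],[85,[0,0,0],0]]'
python3 - <<'E'
from h import *
im=save('w5'); s=get_state(); print(s['time'],s['eef_pos'],s['eef_rot'],s['joint_pos'])
for l in ('key_grip','plug_mid','rack'):
    print(l,[(x['rect'],x['conf']) for x in eyes.find_in(l,'wrist')])
E
```

```text
time: 5.83
eef_pos: [566.8, 183.0, 212.2]
eef_rot: [3.141, 0.0, 2.646]
wrist_force: [1.8, -0.4, 0.7]
gripper_width: 85.4
time: 6.17
eef_pos: [567.1, 226.3, 211.8]
eef_rot: [-3.141, -0.0, 2.65]
wrist_force: [-0.0, -0.3, -0.6]
gripper_width: 85.5
6.2167 [567.23495427 225.45892262 211.84381265] [-3.14095025e+00 -1.17579099e-04  2.64939540e+00] [ 3.28877890e-01  4.44908205e-01  1.71103370e+00 -4.21739917e-04
  9.86201071e-01 -7.49488383e-01]
key_grip [([263.1, 107.7, 299.6, 157.5], 0.68), ([289.1, 198.7, 322.2, 243.6], 0.31)]
plug_mid [([287.2, 202.7, 322.8, 243.6], 0.71)]
rack [([245.4, 80.2, 339.6, 257.5], 0.63)]
```

View pics/w5.png

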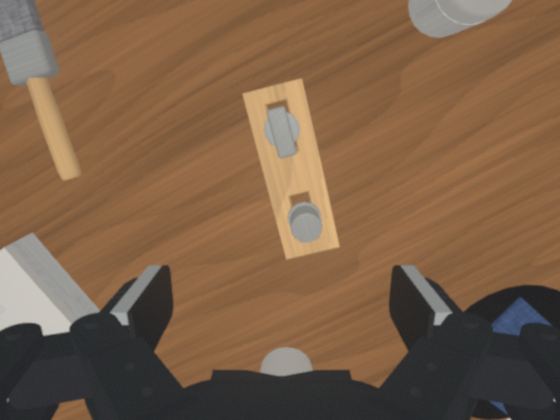

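```bash
python3 -m inch '[[85,[-20,10,0],0],[85,[-22,12,0],0],[85,[-20,12,0],0],[85,[0,0,0],0],[85,[0,0,0],0],[85,[0,0,0],0]]'
python3 - <<'E'
from h import *
im=save('w6'); s=get_state(); print(s['time'],s['eef_pos'],s['eef_rot'])
d=eyes.find_in('key_grip','wrist'); print([(x['rect'],x['conf']) for x in d])
q=d[0]['rect'];x=int((q[0]+q[2])/2)-40;y=int((q[1]+q[3])/2)-40; print(x,y)
a,_,_=load('w5');b,_,_=load('w6')
f=lambda i,x,y:cv2.resize(i[y:y+80,x:x+80],(560,560),interpolation=2)
cv2.imwrite('pics/w5z.png',f(a,241,92));cv2.imwrite('pics/w6z.png',f(b,x,y))
E
```

```text
time: 6.87
eef_pos: [506.1, 259.5, 212.3]
eef_rot: [3.141, 0.001, 2.65]
wrist_force: [0.2, -0.7, -0.4]
gripper_width: 85.1
6.9167 [506.29035002 259.48452176 212.21474548] [3.14115967e+00 5.62315445e-04 2.64966686e+00]
[([262.8, 185.3, 299.8, 252.2], 0.58), ([286.0, 269.6, 319.8, 317.5], 0.47)]
241 178
```

View pics/w5z.png

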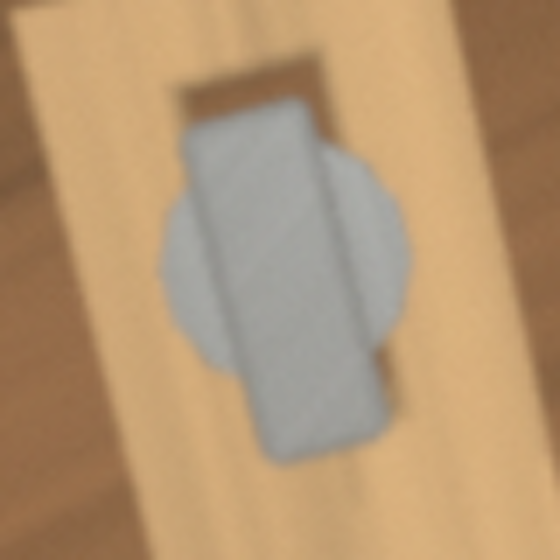

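View pics/w6z.png

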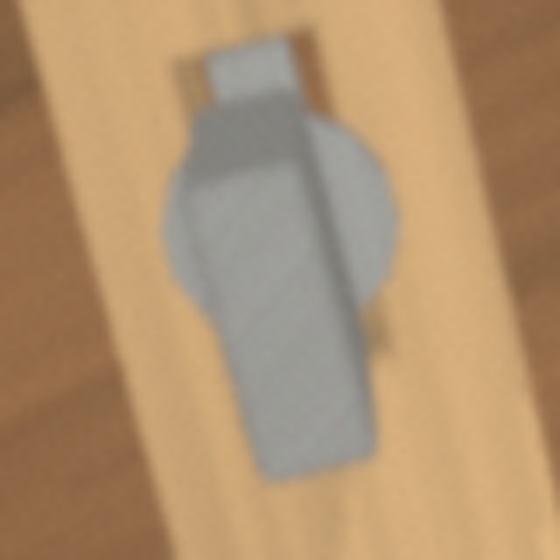

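Run:
```python
from h import *
A=[(184,135),(310,98),(388,430),(266,462)];B=[(188,190),(302,160),(375,460),(260,480)]
ca=load('w5')[1];cb=load('w6')[1]
a=[(241+x/7-.43,92+y/7-.43) for x,y in A];b=[(241+x/7-.43,178+y/7-.43) for x,y in B]
for p,q in zip(a,b):
    o,d=ray('',[p],ca);o2,d2=ray('',[q],cb);x,e=tri([(o,d[0]),(o2,d2[0])]);print(x.round(1),np.round(e,1))
for n,p,c in(('w5',a,ca),('w6',b,cb)):
  for z in (82,85,88):
    P=onplane('',p,z,c);m=P.mean(0);ax=(P[0]+P[1]-P[2]-P[3])/2
    print(n,z,m.round(1),'len',np.linalg.norm(ax).round(1),'wid',np.linalg.norm((P[0]+P[3]-P[1]-P[2])/2).round(1),'ang',np.arctan2(ax[1],ax[0]).round(3))
```

```text
[505.4 248.6  81.9] [0.2 0.2]
[508.1 261.4  83.1] [0.1 0.1]
[541.2 252.8  86.4] [0.1 0.1]
[538.6 239.9  82.6] [0.1 0.1]
w5 82 [523.5 250.6  82. ] len 34.6 wid 13.3 ang 2.891
w5 85 [523.3 250.7  85. ] len 34.2 wid 13.1 ang 2.891
w5 88 [523.2 250.8  88. ] len 33.8 wid 13.0 ang 2.891
w6 82 [523.8 250.4  82. ] len 35.0 wid 12.9 ang 2.88
w6 85 [523.  250.9  85. ] len 34.7 wid 12.8 ang 2.88
w6 88 [522.1 251.3  88. ] len 34.3 wid 12.7 ang 2.88
```

```bash
python3 -m inch '[[85,[8,-4,-10],0.118],[85,[9,-4.8,-20],0.118],[85,[0,0,-30],0],[85,[0,0,-30],0],[85,[0,0,-10],0],[85,[0,0,0],0],[85,[0,0,0],0]]'
python3 - <<'E'
from h import *
s=get_state(); print(s['time'],s['eef_pos'],s['eef_rot'])
save('w7')
E
```

```text
time: 7.55
eef_pos: [522.7, 251.1, 112.3]
eef_rot: [-3.141, -0.0, 2.886]
wrist_force: [0.2, -0.0, -0.5]
gripper_width: 85.1
7.55 [522.72387938 251.14635767 112.30830064] [-3.14120277e+00 -4.58862206e-04  2.88620722e+00]
```

View pics/w7.png

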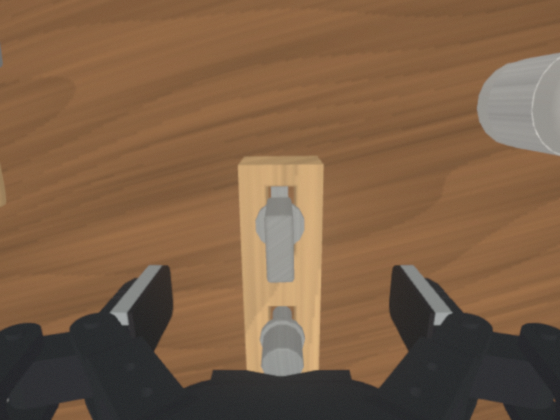

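The key's bar stands vertical in the picture at (279,240), centred between the fingers (midline ≈ 281), so it is aligned. Descend 58 mm and grip.

```bash
python3 -m inch '[[85,[0.4,-0.4,-20],0],[85,[0,0,-20],0],[85,[0,0,-12],0],[85,[0,0,-6],0],[85,[0,0,0],0],[0,[0,0,0],0],[0,[0,0,0],0],[0,[0,0,0],0]]';python3 -m inch '[[0,[0,0,0],0],[0,[0,0,0],0],[0,[0,0,0],0],[0,[0,0,0],0]]'
```

```text
time: 8.27
eef_pos: [523.4, 251.3, 55.0]
eef_rot: [3.141, 0.001, 2.887]
wrist_force: [0.2, -0.5, -0.2]
gripper_width: 51.3
time: 8.6
eef_pos: [522.9, 251.1, 54.4]
eef_rot: [3.141, 0.0, 2.887]
wrist_force: [-0.6, 0.1, 5.3]
gripper_width: 13.1
```

```bash
python3 -m inch '[[0,[0,0,5],0],[0,[0,0,15],0],[0,[0,0,25],0],[0,[0,0,30],0],[0,[0,0,30],0],[0,[0,0,10],0],[0,[0,0,0],0]]'
python3 - <<'E'
from h import *
s=get_state(); print(s['time'],s['eef_pos'],s['eef_rot'],s['gripper_width'],s['wrist_force'])
save('w8');snap('side','side8.png')
E
```

```text
time: 9.18
eef_pos: [524.2, 251.6, 172.1]
eef_rot: [3.139, 0.004, 2.887]
wrist_force: [0.3, 0.4, -1.3]
gripper_width: 12.6
9.1833 [524.23506291 251.61061087 172.06404551] [3.13869406 0.00383265 2.88681827] 12.606776274705505 [ 0.27661534  0.38651692 -1.2778484 ]
```

View pics/w8.png

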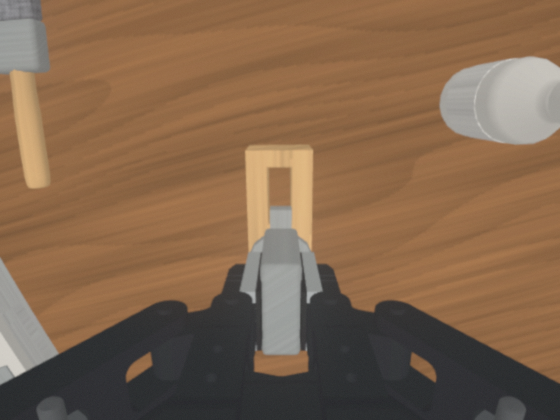

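The key is lifted out, held upright (bar at (281,300), head tip at (281,215), in line). Moving to the slot.

```bash
python3 -m inch '[[0,[0,-10,0],-0.10],[0,[1,-25,0],-0.12],[0,[2,-36,0],-0.12],[0,[2,-38,0],-0.12],[0,[2,-38,0],-0.12],[0,[2,-38,0],-0.12],[0,[2,-38,0],-0.12],[0,[2,-38,0],-0.12]]';python3 -m inch '[[0,[2,-38,0],-0.12],[0,[2,-30,0],-0.12],[0,[0,-15,0],-0.035],[0,[0,-3,0],0],[0,[0,0,0],0],[0,[0,0,0],0]]'
python3 - <<'E'
from h import *
s=get_state(); print(s['time'],s['eef_pos'],s['eef_rot'],s['gripper_width'],s['joint_pos'])
save('w9')
E
```

```text
time: 9.95
eef_pos: [534.5, -11.7, 167.4]
eef_rot: [-3.139, -0.001, 1.941]
wrist_force: [0.8, 1.3, -0.7]
gripper_width: 12.5
time: 10.45
eef_pos: [539.0, -95.3, 168.0]
eef_rot: [-3.14, -0.001, 1.673]
wrist_force: [-0.3, 0.1, -2.2]
gripper_width: 13.3
10.45 [539.02303921 -95.32392274 168.00935822] [-3.13979321e+00 -8.53774352e-04  1.67296246e+00] 13.27475615684668 [-2.30567262e-01  4.15204436e-01  1.89587707e+00  2.96368130e-04
  8.32490787e-01 -3.32933848e-01]
```

View pics/w9.png

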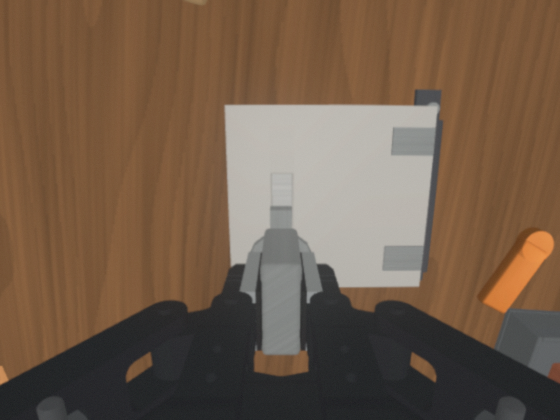

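```bash
python3 -m inch '[[0,[0.5,0.3,-15],0],[0,[0,0,-25],0],[0,[0,0,-18],0],[0,[0,0,-10],0],[0,[0,0,0],0],[0,[0,0,0],0],[0,[0,0,0],0]]'
python3 - <<'E'
from h import *
s=get_state(); print(s['time'],s['eef_pos'],s['eef_rot'],s['gripper_width'],s['wrist_force'])
im=save('w10');cv2.imwrite('pics/w10z.png',cv2.resize(im[160:300,220:340,::-1],None,fx=4,fy=4,interpolation=2))
a=snap('side','side10.png');b=snap('scene','scene10.png')
x,y=proj('side',[539.8,-95.4,60])[0].astype(int);cv2.imwrite('pics/s10z.png',cv2.resize(a[y-40:y+40,x-50:x+50,::-1],None,fx=6,fy=6,interpolation=2))
s=get_state(); print(s['time'],s['eef_pos'])
E
```

```text
time: 11.08
eef_pos: [540.8, -95.4, 101.8]
eef_rot: [3.141, 0.0, 1.673]
wrist_force: [-0.6, -1.0, -0.9]
gripper_width: 12.8
11.0833 [540.8323332  -95.40471021 101.84522419] [3.14067061e+00 3.09074582e-04 1.67263406e+00] 12.770670411598818 [-0.59819472 -0.96315095 -0.93590527]
11.2333 [540.87003047 -95.76927784 102.00633642]
```

View pics/w10z.png

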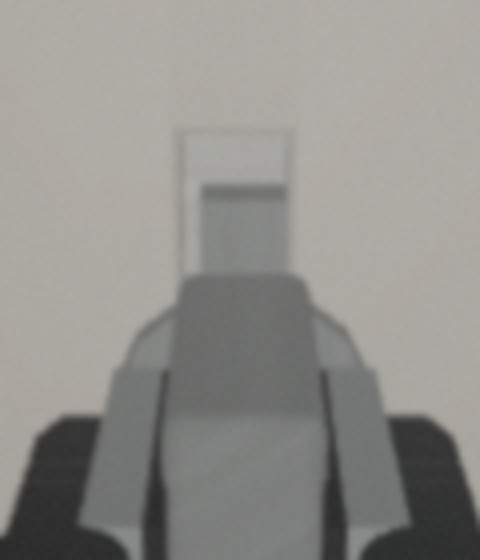

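View pics/s10z.png

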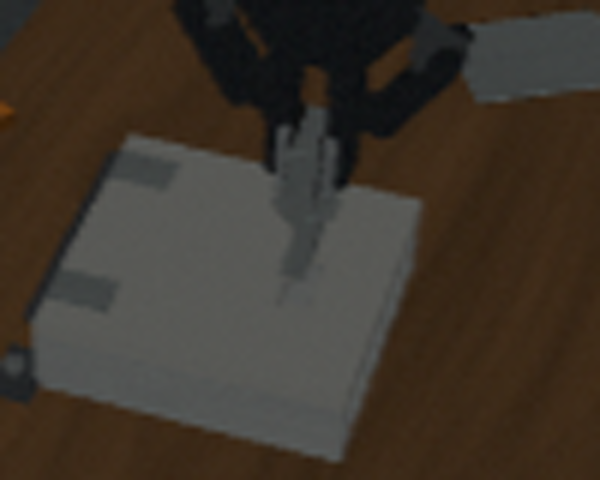

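Run:
```python
from h import *
im,cal,s=load('w10'); u=np.array([-np.sin(.101),np.cos(.101)])
p=s['eef_pos'];print(p)
f=lambda X:((proj('',X,cal)-[220,160]+.4)*4).round(1).tolist()
for zt in(14.6,15.6,16.6):
  for off in (-.5,):
    c=np.array(p[:2])+u*off
    print(zt,'head top tip',f(np.r_[c+18*u,p[2]+zt-52]),'head bottom tip',f(np.r_[c+18*u,p[2]+zt-60]),'collar bottom', f(np.r_[c+15*u,p[2]+zt-30]),'bar top/bottom',f(np.r_[c+18*u,p[2]+zt+15]),f(np.r_[c+18*u,p[2]+zt-25]))
sl=np.array([539.8,-95.4]);print('slot far edge',f(np.r_[sl+21*u,44]))
```

```text
[540.8323332  -95.40471021 101.84522419]
14.6 head top tip [[243.7, 200.5]] head bottom tip [[243.6, 184.2]] collar bottom [[243.9, 278.8]] bar top/bottom [[244.6, 418.0]] [[244.0, 267.2]]
15.6 head top tip [[243.7, 202.6]] head bottom tip [[243.6, 186.1]] collar bottom [[243.9, 281.6]] bar top/bottom [[244.7, 423.0]] [[244.0, 270.0]]
16.6 head top tip [[243.7, 204.8]] head bottom tip [[243.6, 188.1]] collar bottom [[243.9, 284.5]] bar top/bottom [[244.7, 428.1]] [[244.0, 273.0]]
slot far edge [[236.1, 135.9]]
```

```bash
python3 -m inch '[[0,[-1.1,0.8,-3],0],[0,[0,0,-4],0],[0,[0,0,-4],0],[0,[0,0,-4],0],[0,[0,0,-3],0],[0,[0,0,0],0],[0,[0,0,0],0]]'
python3 - <<'E'
from h import *
s=get_state(); print(s['time'],s['eef_pos'],s['eef_rot'],s['gripper_width'],s['wrist_force'])
im=save('w11');cv2.imwrite('pics/w11z.png',cv2.resize(im[140:300,210:350,::-1],None,fx=4,fy=3.7,interpolation=2))
E
```

```text
time: 11.82
eef_pos: [538.9, -94.9, 82.7]
eef_rot: [-3.141, -0.0, 1.672]
wrist_force: [0.6, -0.5, -1.3]
gripper_width: 13.1
11.8167 [538.94074803 -94.9008617   82.68479471] [-3.14093581e+00 -2.28026385e-04  1.67173262e+00] 13.133119700984993 [ 0.57159255 -0.51334905 -1.32619873]
```

View pics/w11z.png

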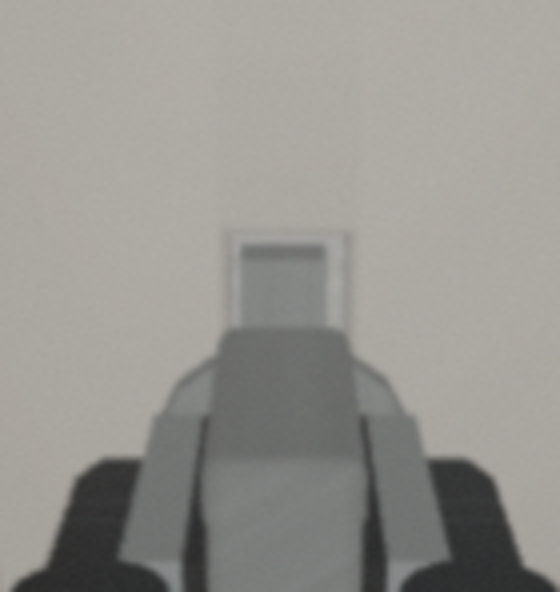

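The head is inside the slot outline with clearance on all visible sides, no contact force. Going down.

```bash
python3 -m inch '[[0,[0.4,0,-4],0],[0,[0,0,-4],0],[0,[0,0,-4],0],[0,[0,0,-3],0],[0,[0,0,0],0]]'
```

```text
time: 12.28
eef_pos: [539.0, -94.8, 67.2]
eef_rot: [-3.14, -0.0, 1.672]
wrist_force: [-0.9, 1.4, -1.5]
gripper_width: 13.3
```

```bash
python3 -m inch '[[0,[0,0,-4],0],[0,[0,0,-2],0],[0,[0,0,-1],0],[0,[0,0,-1],0],[0,[0,0,0],0],[0,[0,0,0],0]]'
```

```text
time: 12.78
eef_pos: [539.6, -94.9, 60.0]
eef_rot: [3.142, 0.0, 1.672]
wrist_force: [1.1, -0.4, -1.3]
gripper_width: 13.1
```

```bash
python3 -m inch '[[0,[0,0,-1],0],[0,[0,0,-0.5],0],[0,[0,0,-0.5],0],[0,[0,0,0],0],[0,[0,0,0],0]]'
python3 - <<'E'
from h import *
s=get_state(); print(s['time'],s['eef_pos'],s['gripper_width'],s['wrist_force'])
im=save('w12');cv2.imwrite('pics/w12z.png',cv2.resize(im[140:300,210:350,::-1],None,fx=4,fy=3.7,interpolation=2))
E
```

```text
time: 13.2
eef_pos: [539.6, -94.9, 58.3]
eef_rot: [3.141, 0.0, 1.672]
wrist_force: [-2.0, 0.7, 6.8]
gripper_width: 13.3
13.2 [539.60452003 -94.92566626  58.32735436] 13.267191019953327 [-1.98411179  0.68610463  6.8373692 ]
```

View pics/w12z.png

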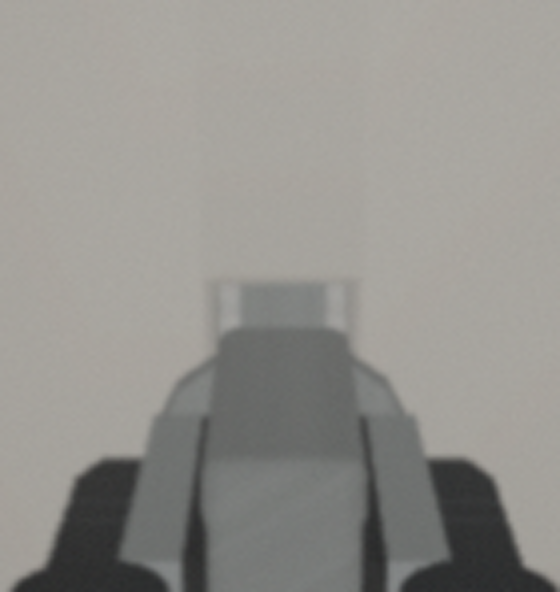

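```bash
python3 -m inch '[[0,[0,0,0],-0.12],[0,[0,0,0],-0.12],[0,[0,0,0],-0.12],[0,[0,0,0],-0.12],[0,[0,0,0],-0.12]]'
```

```text
time: 13.67
eef_pos: [540.1, -95.0, 58.4]
eef_rot: [3.141, -0.0, 1.066]
wrist_force: [0.5, -0.6, 3.5]
gripper_width: 13.7
```

```bash
python3 -m inch '[[0,[0,0,0],-0.12],[0,[0,0,0],-0.12],[0,[0,0,0],-0.12],[0,[0,0,0],-0.122],[0,[0,0,0],-0.122],[0,[0,0,0],-0.122],[0,[0,0,0],-0.122],[0,[0,0,0],-0.122]]'; python3 -m inch '[[0,[0,0,0],0],[0,[0,0,0],0],[0,[0,0,0],0]]'; python3 -c "
from h import *
snap('wrist','w13.png')"
```

```text
time: 14.33
eef_pos: [540.1, -95.2, 58.4]
eef_rot: [3.141, -0.001, 0.096]
wrist_force: [1.3, -1.7, 3.0]
gripper_width: 13.3
time: 14.58
eef_pos: [540.0, -95.0, 58.3]
eef_rot: [3.141, -0.001, 0.107]
wrist_force: [1.0, -0.2, 6.0]
gripper_width: 13.1
```

View pics/w13.png

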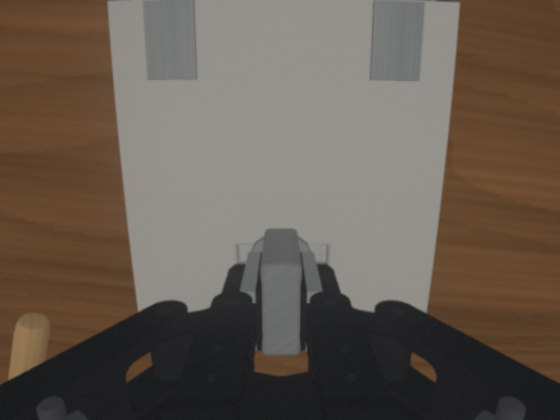

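The bar now stands square across the slot outline at (283,252). Release and lift.

```bash
python3 -m inch '[[30,[0,0,0],0],[60,[0,0,0],0],[70,[0,0,0],0],[70,[0,0,0],0],[70,[0,0,0],0],[70,[0,0,5],0],[70,[0,0,15],0],[70,[0,0,30],0]]'; python3 -m inch '[[70,[0,0,35],0],[70,[-20,0,35],0],[70,[-30,0,0],0],[70,[0,0,0],0],[70,[0,0,0],0],[70,[0,0,0],0]]'
python3 - <<'E'
from h import *
s=get_state(); print(s['time'],s['eef_pos'],s['gripper_width'],s['wrist_force'])
save('w14');a=snap('side','side14.png')
x,y=proj('side',[539.8,-95.4,60])[0].astype(int);cv2.imwrite('pics/s14z.png',cv2.resize(a[y-50:y+50,x-70:x+70,::-1],None,fx=5,fy=5,interpolation=2))
E
```

```text
time: 15.3
eef_pos: [537.6, -94.5, 106.4]
eef_rot: [-3.14, 0.005, 0.102]
wrist_force: [0.6, 0.6, -0.6]
gripper_width: 70.0
time: 15.8
eef_pos: [489.9, -95.0, 178.3]
eef_rot: [3.141, -0.001, 0.102]
wrist_force: [-0.6, -0.6, 0.2]
gripper_width: 70.3
15.8 [489.86816478 -95.00836582 178.28040003] 70.2704171186975 [-0.58208851 -0.55134792  0.20021596]
```

View pics/w14.png

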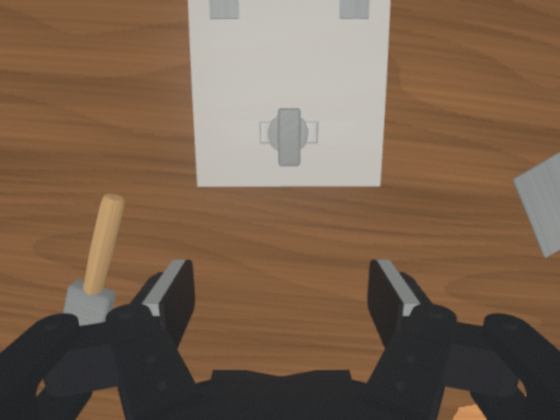

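View pics/s14z.png

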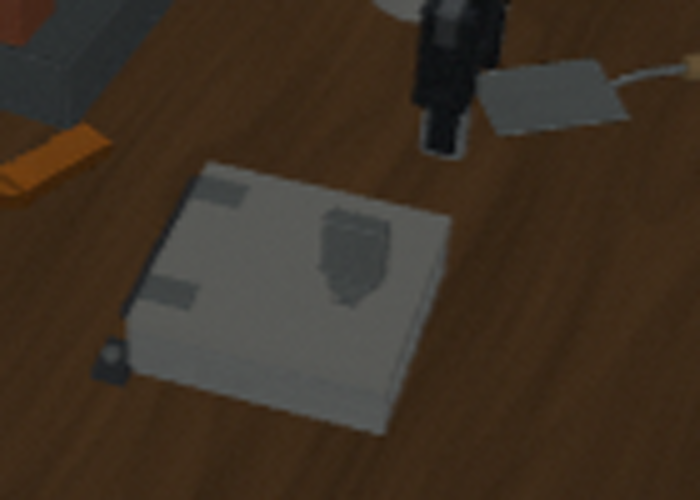

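Run:
```python
from h import *
im,cal,s=load('w14')
P=onplane('',[(278,108),(300,108),(300,165),(279,166),(289,137)],89,cal);print(P.round(1).tolist(),np.linalg.norm(P[0]-P[3]),np.linalg.norm(P[0]-P[1]),np.arctan2(*(P[0]+P[1]-P[2]-P[3])[[1,0]]))
d=eyes.find_in('plug_mid','scene');snap('scene','scene14.png');d=eyes.find_in('plug_mid','scene');print([(x['rect'],x['conf']) for x in d])
print(get_state()['time'])
```

```text
[[556.4, -86.4, 89.0], [557.8, -99.6, 89.0], [523.2, -103.6, 89.0], [521.2, -90.5, 89.0], [539.8, -94.9, 89.0]] 35.45599172735424 13.338805210870188 0.11532438525847727
[([326.6, 279.4, 340.4, 294.2], 0.71)]
16.05
```

View pics/scene14.png

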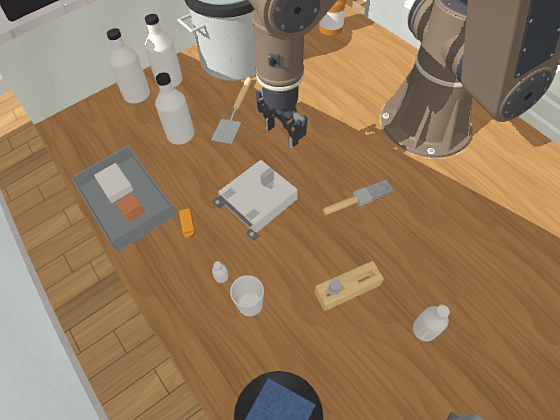

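All in place: the lid is shut, the key is in the slot at (267,178), the plug is still in the rack at (334,287), and the bystanders haven't moved.

```bash
python3 -c "
from h import *
print(workorder.close_job())"
```

```text
the job is handed in; nothing more can be done
None
```

I pressed the lid shut (about 11 N at the stop). I then took the T-key from the rack, put it lengthwise through the slot until its collar met the lid (about 7 N), turned it a quarter turn and let go. I handed the job in at about 16 s of the 61 s allowed.

- **Key position:** in the last wrist picture the bar centre is at (539.8, -94.9) mm, against the slot at (539.8, -95.4). Its angle is about 0.115 rad, against 0.101 rad for square to the slot.
- **Key height:** I did not measure this again after letting go. It rests on the contact force, and on the bar measuring close to its true size (35.5 × 13.3 mm, actual 36 × 14) when the collar is assumed to sit on the lid.
- **Lid:** I did not measure the hinge angle as a number. The lid looks shut in every later picture.
- **Other things:** the plug is within a pixel or so of where it started in the scene view, and the bystanders look unmoved. The gripper is clear of everything, with wrist force under 1 N.
- **Disagreements:**
  - My early estimate of the lid corner's height did not agree between the cameras (misses of up to 40 mm), so I did not use it.
  - Two detector results were wrong: the cup and the spatula in the scene view.
  - Just before the key went in, the pictures showed it about 1 mm off in x and y. I corrected that first.

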